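# Register a hand stamp over a book label

## Task

Lay the straightedge flat on the bench, flush against and roughly centred along the long edge of the book that faces the robot, and let go of it there. Then lift the rectangular stamp clear over the row of pots, leaving pots and round stamp where they stand. The job ends with the stamp still in the gripper, not put down: hold it still and level about a centimetre above the label on the book, centred on it and with its long side parallel to the straightedge, never letting it touch the book.

Things in the scene. Friction and masses are not known exactly. Their poses are not given: they have to be found in the camera images.
- book: closed cream-coloured book lying flat, fixed to the bench, 140 mm (its x) by 201 mm (its y), 11 mm thick; origin at the centre of its underside. Its y axis runs along the long edges; its -x long edge, 70 mm from the origin, faces the robot and is the one for the straightedge.
- label_center (a point): centre of the white paper label (62 mm along book x by 84 mm along book y, thin dark border) on the book's top face, 15 mm from the book's centre towards the robot-side edge; 12 mm above the bench. Axes as the book's.
- straightedge: loose aluminium safety straightedge, 0.3 kg: a flat base 40 mm (x) by 200 mm (y, its length) by 10 mm high, with an upright grip rib 14 mm thick (x), 170 mm long (y) along the middle, from 10 up to 42 mm above the bench; origin at the centre of its underside. Both long sides are alike; pinch the rib from above with the fingertips kept higher than the base and the 11 mm book.
- stamp: loose rectangular wooden hand stamp, about 0.12 kg: black rubber face and wooden mount 64 mm (its x) by 44 mm (its y), together 24 mm high, on top of it an upright flat bar grip 46 mm (x) by 16 mm thick (y), from 24 to 65 mm; origin at the centre of its underside, the stamping face. It stands on its face to the robot's right, beyond the pots.
- stamp_face (a point): centre of the stamping face (underside) of the rectangular stamp, same as its origin; axes as the stamp's
- round_stamp: loose wooden hand stamp with a round face 58 mm across and a turned round knob, 65 mm tall; origin at the centre of its underside; a bystander that may stand where the rectangular one is expected
- pot_0: squat pot with a screw lid, 58 mm across, 59 mm tall, loose, one of four standing in a row between the stamps and the book; origin at the centre of its underside; a bystander
- pot_1: squat pot with a screw lid, 58 mm across, 59 mm tall, loose, one of four standing in a row between the stamps and the book; origin at the centre of its underside; a bystander
- pot_2: squat pot with a screw lid, 58 mm across, 59 mm tall, loose, one of four standing in a row between the stamps and the book; origin at the centre of its underside; a bystander
- pot_3: squat pot with a screw lid, 58 mm across, 59 mm tall, loose, one of four standing in a row between the stamps and the book; origin at the centre of its underside; a bystander

How it is judged:
By the outcome, as a careful person would: the job done as asked, in the order asked, and still so for the second after the job is handed in, while the arm keeps its last pose, push and grip.
It also fails if it takes over 61 s, if anything falls off the work surface, if the arm or the gripper's body presses on something with over 40 N, if the wrist force passes 120 N, or if a joint passes its speed limit or range.

## Robot

A 6-joint arm with a two-finger parallel gripper is mounted at the origin on the work surface; the furniture and walls round the work are solid. World frame = base frame: x ahead of the robot, y to its left, z up, the work surface at z = 0. Lengths are in m, angles in rad, forces in N, time in s.
With the tool pointing down it reaches from about 0.425 to 0.95 m from the base axis. Payload 3.5 kg.
Tool frame: the origin (TCP) lies at the very end of the fingers, on their centre line; the grasp point (between the pads) lies ctrl.grip_point_offset behind it (ctrl.grip_point_offset is the distance from the TCP to the grasp point, in m); z points along the fingers, y is the direction in which the jaws open and shut (so a half turn about z gives the same grasp; the last joint's range is limited). The gripper opens to 85 mm and grips with 20 to 120 N. Pads are 22 mm wide; open, the fingers measure 114 mm over their backs; the gripper's body (76 mm by 85 mm) begins 54 mm behind the grasp point. The pads swing forward as they close: fully open they stand 13 mm farther back than shut.
Start: joints at [0.963, 0.286, 1.577, -0, 1.279, -0.15], TCP at [0.298, 0.605, 0.231] pointing down, gripper open.
Joint ranges: [-2.77, 2.77], [-0.9, 2.22], [0.21, 2.48], [-1.53, 4.67], [0.24, 2.81], [-2.84, 2.84]. Speed limits (rad/s): [2.79, 2.79, 3.14, 3.14, 3.14, 3.14].

## Interface

Orientations are given as a unit quaternion [x, y, z, w].
In Python, from plant import ctrl gives the robot as it stands.
- The arm moves only by the tool servo_tool, never from a script. Its argument "increments" is a list of rows, each a list of 5 numbers: the opening, from 0 (shut) to 1 (fully open), then the shift along the world's x, y, z in units of 40 mm (1.0 is 40 mm), then the turn about the world's z in units of 5 degrees (1.0 is 5 degrees). A call has exactly 10 rows; each row is the pose to reach, as a shift and turn from the pose measured when the call began; what a row does not reach only later rows make up. A row lasts 1/12 s, in which the tool goes at most 41.7 mm and 7.16 degrees, less where a joint would pass 70% of its speed; a pose out of reach is approached as far as the arm can. A call with a gripper value outside its range is refused whole. The fingers move at their own pace and stop on an object; "grip_force" is the grip in N (left out, the last holds). Time passes only in rows, so rows that repeat a pose let the fingers close, or fill a call up. It gives the time, the measured TCP pose, the force and the opening at its end, in the units of the state.
- ctrl.get_state(): the state, without advancing time (a new reading comes with each control period).
- ctrl.read_camera(name): name is "side" or "top" or "wrist"; returns a dict with "frame" (384x512x3 uint8, red, green, blue), "K" (3x3 intrinsics, pixels), "distortion" ([k1, k2, p1, p2, k3] as OpenCV has them; the pictures are not rectified), "extrinsics" (4x4, takes a point from camera to world coordinates). Camera axes: x right, y down, z forward; pixel columns grow to the right and rows downward; lengths in m; the calibration is good to about 2 mm. A picture is of the moment at which its call begins. There is no depth.
- ctrl.sign_off(): hands the job in, once; it reports no verdict.
Trained networks look in a picture, given as the dict that the camera call returned (one of the last four; its "shot" number tells which), for a name from the list of things; names that differ only in an ending like _2 or _b are one class to them, and where a whole thing is asked for, a point or a joint stands for the part that bears it (a point fixed in the world has none). Each returns a list of dicts, best first, with "conf" (0 to 1); they miss things now and then, are a little off and sometimes report something else, mostly with a low value. They report only what shows in the picture. A call takes as long as a camera call.
- ctrl.masks_of(picture, query): "region" (384x512 bool, what is visible of it) and "extent" ([left, top, right, bottom] in pixels, round what is visible of it).
- ctrl.landmark_of(picture, query): "centre" ([row, column] in pixels: a listed point, or the origin of a listed thing).
The state is a dict: "time": time; "qpos": joint angles; "dq": joint speeds; "joint_efforts": joint torques, N m; "eef_pos": TCP position; "tcp_rot": TCP orientation; "contact_force": force on the tool from outside, world axes, zero at the start; "wrist_torque": the same for the moment, N m; "opening": opening from 0.0 (shut) to 1.0 (fully open).
Only numpy, scipy, OpenCV 4.12 (cv2) and the standard library are available. Lean on these libraries where they do the work, as an engineer would, in place of code of your own. Each camera call takes 0.05 s, during which the arm holds its last target. There are 200 camera calls.

## Working session

There is one attempt and no reset: what is moved stays moved. The work goes in short steps, Python scripts to look and compute and a tool call to move; the robot and the scene stay as the last step left them, time stands still between calls to the robot, and variables do not carry over. Pictures are saved under pics/ and viewed, about 8 in all and at most 12, crops included, and the job is handed in when it is done.

Besides the shell and the picture viewer there is one more tool, called after "Call:" by a JSON object that holds its "op" and its "data", one argument or row to a line. servo_tool: Moves the arm, as the interface text tells. Its arguments: {"type":"object","properties":{"increments":{"type":"array"},"grip_force":{"type":"number"}},"required":["increments"]}

```bash
mkdir -p pics; cat > h.py <<'E'
import numpy as np, cv2
from plant import ctrl
def cam(n): return ctrl.read_camera(n)
def save(p,name): cv2.imwrite('pics/'+name,p['frame'][:,:,::-1])
def ray(p,uv,z):
    uv=np.asarray(uv,float).reshape(-1,1,2)
    n=cv2.undistortPoints(uv,p['K'],np.array(p['distortion'],float)).reshape(-1,2)
    E=np.array(p['extrinsics']); d=np.c_[n,np.ones(len(n))]@E[:3,:3].T; o=E[:3,3]
    return o+d*((z-o[2])/d[:,2])[:,None]
def proj(p,X):
    W=np.linalg.inv(np.array(p['extrinsics'])); 
    return cv2.projectPoints(np.asarray(X,float).reshape(-1,3),cv2.Rodrigues(W[:3,:3])[0],W[:3,3],p['K'],np.array(p['distortion'],float))[0].reshape(-1,2)
E
python3 - <<'E'
from h import *
print(ctrl.get_state(), ctrl.grip_point_offset)
for c in ('top','side'):
    p=cam(c); save(p,c+'0.png'); print(c,np.round(p['extrinsics'],3).tolist())
    for q in ['book','label_center','straightedge','stamp','round_stamp','pot_0']:
        m=ctrl.masks_of(p,q); l=ctrl.landmark_of(p,q)
        print(q,[(round(x['conf'],2),np.round(x['extent']).tolist()) for x in m[:5]])
        for x in l[:5]:
            r,cc=x['centre']; print('   ',round(x['conf'],2),np.round([r,cc]),ray(p,[cc,r],0.012 if q=='label_center' else 0)[0].round(3))
        if m and q in('book','straightedge','stamp'):
            rg=m[0]['region'].astype(np.uint8); cn=max(cv2.findContours(rg,0,2)[0],key=cv2.contourArea); print('   rect',cv2.minAreaRect(cn))
E
```

```text
{'time': 0.0, 'qpos': array([ 9.63011053e-01,  2.87181403e-01,  1.57821754e+00, -1.73079017e-05,
        1.27860289e+00, -1.49976522e-01]), 'dq': array([ 3.74624696e-04,  1.27495817e-03, -1.52636432e-04,  1.09263455e-03,
       -2.20680975e-03, -3.61778263e-05]), 'joint_efforts': array([ 1.90158164e-03, -4.05977297e+01, -2.92632276e+01, -7.09636015e-05,
        5.71789162e-03,  3.41531774e-06]), 'eef_pos': array([0.29791156, 0.60494774, 0.22991475]), 'tcp_rot': array([ 2.26908013e-01,  9.73915449e-01, -1.12222143e-03, -4.37857430e-04]), 'contact_force': array([-1.37892971e+00, -7.55251008e-02, -3.83549858e-04]), 'wrist_torque': array([-0.02100645, -0.04411821, -0.00582298]), 'opening': 1.0017838858989876} 0.0187
top [[0.001, -0.996, 0.094, 0.467], [-1.0, -0.001, -0.003, -0.088], [0.003, -0.094, -0.996, 0.941], [0.0, 0.0, 0.0, 1.0]]
book [(0.58, [128.0, 95.0, 236.0, 181.0])]
    0.87 [133. 186.] [0.664 0.044 0.   ]
   rect ((183.22195434570312, 136.31802368164062), (100.42111206054688, 70.11582946777344), 11.09372329711914)
label_center [(0.91, [129.0, 96.0, 238.0, 179.0])]
    0.62 [
[... 1555 characters left out ...]
7451172), 17.281497955322266)
stamp [(0.82, [286.0, 137.0, 314.0, 169.0])]
    0.79 [160. 296.] [ 0.442 -0.309  0.   ]
   rect ((296.39410400390625, 151.52352905273438), (25.055469512939453, 27.007844924926758), 77.47119140625)
round_stamp [(0.91, [233.0, 132.0, 252.0, 161.0])]
    0.63 [157. 245.] [ 0.581 -0.312  0.   ]
    0.55 [189. 273.] [ 0.5   -0.178  0.   ]
pot_0 [(0.89, [229.0, 162.0, 256.0, 193.0]), (0.76, [203.0, 161.0, 231.0, 190.0]), (0.67, [293.0, 166.0, 317.0, 198.0]), (0.63, [263.0, 164.0, 290.0, 194.0])]
    0.9 [191. 306.] [ 0.418 -0.178  0.   ]
    0.74 [187. 218.] [ 0.635 -0.177  0.   ]
    0.73 [189. 274.] [ 0.497 -0.177 -0.   ]
    0.71 [189. 240.] [ 0.581 -0.172  0.   ]
```

```bash
python3 - <<'E'
import cv2
a=cv2.imread('pics/top0.png')[80:280,90:400]
cv2.imwrite('pics/topc.png',cv2.resize(a,None,fx=2.5,fy=2.5,interpolation=cv2.INTER_CUBIC))
E
cat > fit.py <<'E'
from h import *
from scipy.optimize import least_squares
# fit pose of a box-stack silhouette to the masks
PARTS={'book':[(-.07,.07,-.1005,.1005,0,.011)],
 'straightedge':[(-.02,.02,-.1,.1,0,.01),(-.007,.007,-.085,.085,.01,.042)],
 'stamp':[(-.032,.032,-.022,.022,0,.024),(-.023,.023,-.008,.008,.024,.065)]}
def pts(b,T):
    X=np.array([[x,y,z] for x in b[:2] for y in b[2:4] for z in b[4:]]); return X@T[0].T+T[1]
def pose(v,z=0):
    c,s=np.cos(v[2]),np.sin(v[2]); return np.array([[c,-s,0],[s,c,0],[0,0,1]]),np.array([v[0],v[1],z])
S=4
def sil(p,name,v,z=0):
    m=np.zeros((384*S,512*S),np.uint8)
    for b in PARTS[name]:
        q=proj(p,pts(b,pose(v,z))); cv2.fillConvexPoly(m,cv2.convexHull(((q+.5)*S).round().astype(np.int32)),255)
    return cv2.resize(m,(512,384),interpolation=cv2.INTER_AREA)/255.
def fit(name,shots,v0,z=0):
    from scipy.optimize import minimize
    def cost(v): return sum(np.abs(sil(p,name,v,z)-r).sum() for p,r in shots)
    best=None
    for d in (-.15,0,.15):
        s=np.array([v0]+[np.add(v0,e) for e in ([.01,0,0],[0,.01,0],[0,0,.1])])+[0,0,d]
        r=minimize(cost,s[0],method='Nelder-Mead',options=dict(initial_simplex=s,xatol=1e-4,fatol=.05))
        if best is None or r.fun<best.fun: best=r
    return best.x,best.fun
E
python3 - <<'E'
from fit import *
P={c:cam(c) for c in ('top','side')}
for n,v in (('book',[.65,.05,-.2]),('straightedge',[.45,.094,-.25]),('stamp',[.442,-.307,-.4])):
    M={c:ctrl.masks_of(P[c],n)[0]['region'] for c in P}
    for cs in (['top'],['side'],['top','side']):
        x,f=fit(n,[(P[c],M[c]) for c in cs],v); print(n,cs,x.round(4),np.degrees(x[2]).round(1),round(f,1))
E
```

```text
book ['top'] [ 0.656   0.0489 -0.1833] -10.5 138.1
book ['side'] [ 0.6542  0.0443 -0.171 ] -9.8 128.9
book ['top', 'side'] [ 0.6554  0.0482 -0.177 ] -10.1 436.4
straightedge ['top'] [ 0.4493  0.0895 -0.2521] -14.4 116.1
straightedge ['side'] [ 0.4471  0.0846 -0.2507] -14.4 76.7
straightedge ['top', 'side'] [ 0.4485  0.0884 -0.248 ] -14.2 253.0
stamp ['top'] [ 0.4399 -0.3064  0.4108] 23.5 44.0
stamp ['side'] [ 0.4382 -0.3105  0.2697] 15.5 67.4
stamp ['top', 'side'] [ 0.4396 -0.3069  0.4014] 23.0 130.7
```

View pics/topc.png

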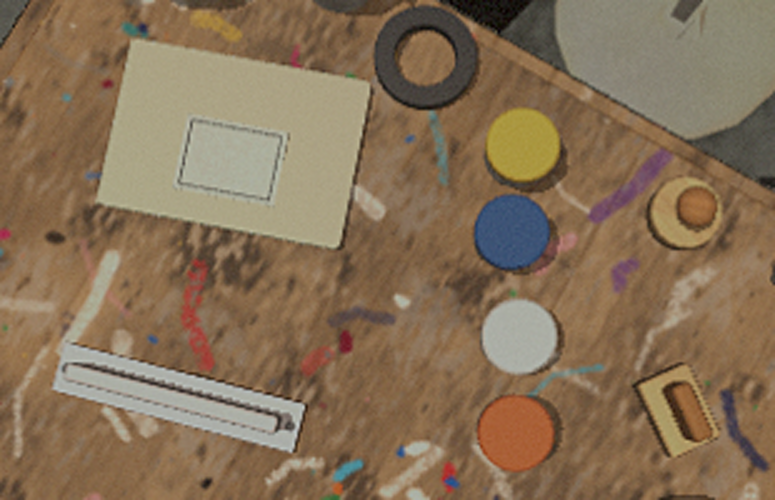

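The top view shows the book (upper left, label left of its middle), with the straightedge below it. The four pots stand in a row at crop x≈520. The round stamp is at (685,210) and the rectangular one at (677,410). The fits agree with this.

Call:
{"op": "servo_tool", "data": {
  "increments": [
    [1, 0.4, -1, -0.2, -1.2],
    [1, 0.7, -2, -0.4, -2.4],
    [1, 1, -3, -0.6, -3.6],
    [1, 1.3, -4, -0.8, -4.8],
    [1, 1.6, -5, -1, -6],
    [1, 1.9, -6, -1.2, -7.2],
    [1, 2.2, -7, -1.4, -8.4],
    [1, 2.5, -8, -1.6, -9.6],
    [1, 2.7, -9, -1.8, -10.8],
    [1, 3, -10, -2, -12]
  ],
  "grip_force": 50
}}

```text
time: 2.53
eef_pos: [0.4159, 0.212, 0.153]
tcp_rot: [0.685, 0.728, 0.0, 0.0]
contact_force: [0.6, -0.4, 0.0]
opening: 0.999
```

Call:
{"op": "servo_tool", "data": {
  "increments": [
    [1, 0.2, -0.9, -0.3, -1],
    [1, 0.4, -1.7, -0.6, -2],
    [1, 0.6, -2.5, -0.9, -3],
    [1, 0.8, -3.1, -1.2, -3.5],
    [1, 0.81, -3.1, -1.5, -3.5],
    [1, 0.81, -3.1, -1.7, -3.5],
    [1, 0.81, -3.1, -1.7, -3.5],
    [1, 0.81, -3.1, -1.7, -3.5],
    [1, 0.81, -3.1, -1.7, -3.5],
    [1, 0.81, -3.1, -1.7, -3.5]
  ]
}}

```text
time: 3.37
eef_pos: [0.4487, 0.0888, 0.0858]
tcp_rot: [0.788, 0.616, 0.001, 0.001]
contact_force: [0.1, -1.0, 0.1]
opening: 1.002
```

```bash
python3 - <<'E'
from fit import *
s=ctrl.get_state(); print(s['eef_pos'].round(4),s['tcp_rot'].round(3))
p=cam('wrist'); 
f=p['frame'][:,:,::-1].copy()
q=proj(p,np.vstack([pts(b,pose([.4485,.0884,-.248])) for b in PARTS['straightedge']]))
for u in q: cv2.circle(f,(int(u[0]),int(u[1])),3,(0,0,255),1)
cv2.imwrite('pics/w1.png',f)
E
```

```text
[0.4487 0.0888 0.0858] [0.788 0.616 0.001 0.001]
```

View pics/w1.png

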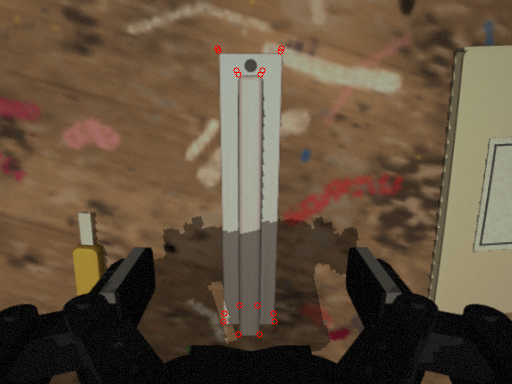

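The wrist view shows the rib between the open fingers (columns 238–262), matching the projected model to about 2 mm. I'll descend and pinch.

Call:
{"op": "servo_tool", "data": {
  "increments": [
    [1, 0, 0, -0.4, 0],
    [1, 0, 0, -0.8, 0],
    [1, 0, 0, -1.2, 0],
    [1, 0, 0, -1.5, 0],
    [1, 0, 0, -1.69, 0],
    [1, 0, 0, -1.69, 0],
    [0, 0, 0, -1.69, 0],
    [0, 0, 0, -1.69, 0],
    [0, 0, 0, -1.69, 0],
    [0, 0, 0, -1.69, 0]
  ]
}}

```text
time: 4.25
eef_pos: [0.4495, 0.0887, 0.0191]
tcp_rot: [0.788, 0.616, 0.002, 0.001]
contact_force: [-0.4, -1.0, 0.1]
opening: 0.455
```

Call:
{"op": "servo_tool", "data": {
  "increments": [
    [0, 0, 0, 0, 0],
    [0, 0, 0, 0, 0],
    [0, 0, 0, 0, 0],
    [0, 0, 0, 0, 0],
    [0, 0, 0, 0, 0],
    [0, 0, 0, 0.1, 0],
    [0, 0, 0, 0.2, 0],
    [0, 0, 0, 0.3, 0],
    [0, 0, 0, 0.4, 0],
    [0, 0, 0, 0.4, 0]
  ]
}}

```text
time: 5.08
eef_pos: [0.4497, 0.0887, 0.0356]
tcp_rot: [0.787, 0.616, 0.002, 0.002]
contact_force: [0.4, 0.3, -3.0]
opening: 0.155
```

Call:
{"op": "servo_tool", "data": {
  "increments": [
    [0, 0.4, -0.1, 0, 0.1],
    [0, 0.9, -0.2, 0, 0.2],
    [0, 1.4, -0.3, 0, 0.4],
    [0, 1.9, -0.4, 0, 0.6],
    [0, 2.3, -0.5, 0, 0.78],
    [0, 2.6, -0.57, 0, 0.78],
    [0, 2.7, -0.58, 0, 0.78],
    [0, 2.7, -0.58, 0, 0.78],
    [0, 2.7, -0.58, -0.1, 0.78],
    [0, 2.7, -0.58, -0.2, 0.78]
  ]
}}

```text
time: 5.92
eef_pos: [0.5566, 0.0658, 0.0271]
tcp_rot: [0.766, 0.643, 0.002, 0.001]
contact_force: [-0.8, 0.1, -3.3]
opening: 0.149
```

```bash
python3 - <<'E'
from fit import *
s=ctrl.get_state(); print(s['eef_pos'].round(4),s['tcp_rot'].round(3))
p=cam('wrist'); save(p,'w2.png'); t=cam('top')
zl=s['eef_pos'][2]-.0191
M={n:ctrl.masks_of(t,n) for n in ('book','straightedge')}
for n,v,z in (('book',[.6554,.0482,-.177],0),('straightedge',[.558,.065,-.177],zl)):
    if M[n]: print(n,fit(n,[(t,M[n][0]['region'])],v,z))
E
```

```text
[0.5566 0.0658 0.0271] [0.766 0.643 0.002 0.001]
book (array([ 0.65688056,  0.04871113, -0.19249953]), np.float64(1444.6392156862744))
straightedge (array([ 0.55697233,  0.06311014, -0.18403444]), np.float64(1206.6431372549018))
```

View pics/w2.png

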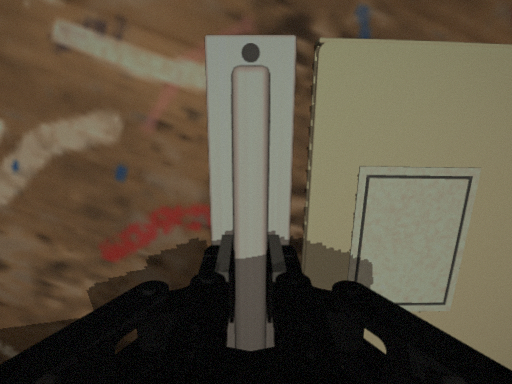

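The straightedge is lifted just left of the book edge: its right side runs from (296,36) to (290,240) and the book's edge from about (320,42) to (304,240). I'll measure both lines numerically.

```bash
python3 - <<'E'
from fit import *
a=cv2.imread('pics/w2.png')
p=cam('wrist')
print(p['frame'][140,280:325].astype(int).sum(1).tolist())
print(p['frame'][200,280:325].astype(int).sum(1).tolist())
g=cv2.GaussianBlur(p['frame'].astype(np.float32).sum(2),(1,9),0)
rows=np.arange(60,225,5)
def line(c0,c1,sgn,z,rows=rows):
    pt=[]
    for r in rows:
        d=np.diff(g[r])*sgn; w=d[c0:c1]; k=w.argmax()+c0
        if 0<k<510:
            den=d[k-1]-2*d[k]+d[k+1]; pt.append([k+.5+(.5*(d[k-1]-d[k+1])/den if den else 0),r])
    X=ray(p,pt,z)[:,:2]
    vx,vy,x,y=cv2.fitLine(X.astype(np.float32),cv2.DIST_HUBER,0,.0005,.001).ravel()
    if vy<0: vx,vy=-vx,-vy
    n=np.array([vy,-vx]); return np.degrees(np.arctan2(-vx,vy)),n@[x,y],n,np.std((X-[x,y])@n),pt[0],pt[-1]
zl=ctrl.get_state()['eef_pos'][2]-.0191
print('SE right top',line(283,300,-1,.010+zl)); print('SE left top',line(202,216,1,.010+zl))
print('book top',line(303,326,1,.011)); 
E
```

```text
[405, 411, 419, 420, 420, 420, 419, 421, 417, 435, 412, 384, 305, 205, 187, 179, 181, 172, 178, 172, 179, 180, 174, 182, 181, 178, 180, 176, 163, 251, 251, 209, 241, 341, 375, 374, 382, 378, 378, 376, 377, 374, 378, 384, 382]
[411, 415, 421, 414, 418, 421, 418, 428, 407, 373, 284, 223, 247, 249, 256, 247, 254, 251, 239, 245, 243, 247, 249, 245, 223, 225, 245, 215, 223, 304, 381, 380, 381, 394, 381, 372, 380, 385, 382, 378, 388, 388, 376, 372, 379]
SE right top (np.float32(-10.150553), np.float32(0.5560928), array([ 0.98434806, -0.1762353 ], dtype=float32), np.float64(0.00010073664559879909), [np.float64(295.0857275724411), np.int64(60)], [np.float64(289.33441945910454), np.int64(220)])
SE left top (np.float32(-10.407033), np.float32(0.5163208), array([ 0.9835493, -0.1806399], dtype=float32), np.float64(0.0001238663061711358), [np.float64(205.72753717005253), np.int64(60)], [np.float64(209.99482408165932), np.int64(220)])
book top (np.float32(-10.784368), np.float32(0.564571), array([ 0.9823383, -0.1871133], dtype=float32), np.float64(0.0007086016644869942), [np.float64(317.6942258775234), np.int64(60)], [np.float64(303.62838070094585), np.int64(220)])
```

```bash
python3 - <<'E'
from fit import *
p=cam('wrist'); zl=ctrl.get_state()['eef_pos'][2]-.0191
g=cv2.GaussianBlur(p['frame'].astype(np.float32).sum(2),(1,7),0)
pt=[]
for r in range(65,225,8):
    c=325-next(i for i,v in enumerate(g[r,325:290:-1]) if v<325); v0,v1=g[r,c],g[r,c+1]; pt.append([c+(325-v0)/(v1-v0),r])
X=ray(p,pt,.011)[:,:2].astype(np.float32); vx,vy,x,y=cv2.fitLine(X,cv2.DIST_HUBER,0,.0005,.001).ravel()
if vy<0: vx,vy=-vx,-vy
n=np.array([vy,-vx]); print('book edge',np.degrees(np.arctan2(-vx,vy)),n@[x,y],((X-[x,y])@n*1e3).round(1))
print('far corners book,SE', ray(p,[[318,42]],.011),ray(p,[[206,36.5],[296,36.5]],.01+zl))
u=np.array([-n[1],n[0]])*1.0
print('label inner corners',ray(p,[[367.5,176.5],[473.5,177],[445,303.5],[357,303.5]],.011).round(4).tolist())
l=ctrl.landmark_of(p,'label_center'); print([(x['conf'],ray(p,x['centre'][::-1],.012).round(4)) for x in l])
E
```

```text
book edge -10.751508 0.5648897 [ 0.1 -0.   0.  -0.   0.  -0.1  0.  -0.1  0.  -0.   0.  -0.   0.  -0.
 -0.   0.   0.   0.   0.  -0. ]
far corners book,SE [[0.60427729 0.1538166  0.011     ]] [[0.55576253 0.16346241 0.01855922]
 [0.59359943 0.15675372 0.01855922]]
label inner corners [[0.6213, 0.0874, 0.011], [0.6756, 0.0775, 0.011], [0.6608, 0.0038, 0.011], [0.6101, 0.0139, 0.011]]
[(0.9, array([[0.6397, 0.047 , 0.012 ]]))]
```

Call:
{"op": "servo_tool", "data": {
  "increments": [
    [0, 0, 0, -0.05, -0.05],
    [0, 0, -0.01, -0.1, -0.09],
    [0, 0, -0.02, -0.15, -0.09],
    [0, 0, -0.03, -0.18, -0.09],
    [0, 0.05, -0.03, -0.19, -0.09],
    [0, 0.1, -0.04, -0.19, -0.09],
    [0, 0.15, -0.05, -0.19, -0.09],
    [0, 0.2, -0.06, -0.19, -0.09],
    [0, 0.2, -0.06, -0.19, -0.09],
    [0, 0.2, -0.06, -0.19, -0.09]
  ]
}}

```text
time: 7.1
eef_pos: [0.5658, 0.0632, 0.0201]
tcp_rot: [0.769, 0.64, 0.002, 0.002]
contact_force: [0.4, 0.3, -2.9]
opening: 0.15
```

Call:
{"op": "servo_tool", "data": {
  "increments": [
    [0, 0, 0, -0.01, 0],
    [0, 0, 0, -0.02, 0],
    [0, 0, 0, -0.025, 0],
    [0, 0.01, 0, -0.025, 0],
    [0, 0.02, -0.005, -0.025, 0],
    [0, 0.03, -0.005, -0.025, 0],
    [0, 0.035, -0.01, -0.025, 0],
    [0, 0.04, -0.01, -0.025, 0],
    [0, 0.04, -0.01, -0.025, 0],
    [0, 0.04, -0.01, -0.025, 0]
  ]
}}

```text
time: 7.93
eef_pos: [0.566, 0.0632, 0.0199]
tcp_rot: [0.769, 0.64, 0.001, 0.0]
contact_force: [-7.1, 0.4, 8.3]
opening: 0.149
```

Call:
{"op": "servo_tool", "data": {
  "increments": [
    [0, 0.01, 0, 0.01, 0],
    [0, 0.02, 0, 0.015, 0],
    [0, 0.03, -0.005, 0.015, 0],
    [0, 0.04, -0.01, 0.015, 0],
    [0, 0.05, -0.01, 0.015, 0],
    [0, 0.06, -0.01, 0.015, 0],
    [0, 0.07, -0.01, 0.015, 0],
    [0, 0.07, -0.01, 0.015, 0],
    [0, 0.07, -0.01, 0.015, 0],
    [0, 0.07, -0.01, 0.015, 0]
  ]
}}

```text
time: 8.77
eef_pos: [0.5662, 0.0633, 0.02]
tcp_rot: [0.769, 0.64, -0.002, -0.003]
contact_force: [-9.9, 1.2, 5.8]
opening: 0.153
```

```bash
python3 - <<'E'
from h import *
s=ctrl.get_state(); print(s['eef_pos'].round(4),s['contact_force'].round(1),s['wrist_torque'].round(2))
p=cam('wrist'); f=p['frame'][20:280,190:340,::-1]
cv2.imwrite('pics/w3.png',cv2.resize(f,None,fx=2.3,fy=2.3,interpolation=cv2.INTER_CUBIC))
E
```

```text
[0.5662 0.0633 0.02  ] [-9.9  1.2  5.8] [ 0.25  1.48 -0.11]
```

View pics/w3.png

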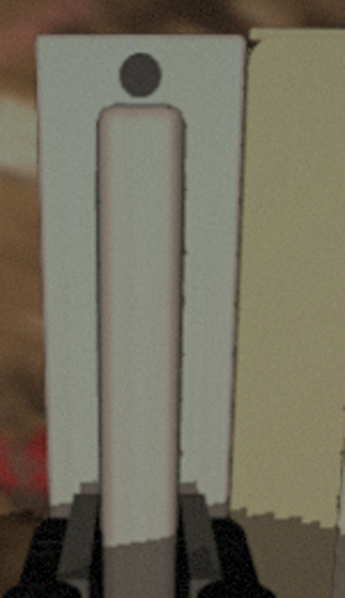

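The close-up shows the straightedge side in contact with the book edge along its length, far ends level within a millimetre or two. I'll relax, open and lift.

Call:
{"op": "servo_tool", "data": {
  "increments": [
    [0, 0, 0, 0, 0],
    [0, 0, 0, 0, 0],
    [0, 0, 0, 0, 0],
    [0.4, 0, 0, 0, 0],
    [0.6, 0, 0, 0, 0],
    [0.8, 0, 0, 0, 0],
    [0.8, 0, 0, 0, 0],
    [0.8, 0, 0, 0, 0],
    [0.8, 0, 0, 0.3, 0],
    [0.8, 0, 0, 0.6, 0]
  ]
}}

```text
time: 9.65
eef_pos: [0.5657, 0.0633, 0.0442]
tcp_rot: [0.769, 0.64, -0.002, -0.003]
contact_force: [0.3, 0.3, 0.9]
opening: 0.798
```

Call:
{"op": "servo_tool", "data": {
  "increments": [
    [0.8, 0, 0, 0.6, 0],
    [0.8, 0, 0, 1.2, 0],
    [0.8, 0, 0, 1.8, 0],
    [0.8, 0, 0, 2.4, 0],
    [0.8, 0, 0, 3, 0],
    [0.8, 0, 0, 3.6, 0],
    [0.8, 0, 0, 4, 0],
    [0.8, 0, 0, 4, 0],
    [0.8, 0, 0, 4, 0],
    [0.8, 0, 0, 4, 0]
  ]
}}

```text
time: 10.48
eef_pos: [0.5651, 0.0633, 0.2036]
tcp_rot: [0.769, 0.64, -0.003, -0.003]
contact_force: [0.7, 0.1, 0.7]
opening: 0.797
```

```bash
python3 - <<'E'
from h import *
s=ctrl.get_state(); print(s['eef_pos'].round(4),s['tcp_rot'].round(4),s['contact_force'].round(1),s['time'])
p=cam('wrist'); save(p,'w4.png')
E
```

```text
[0.5651 0.0633 0.2036] [ 0.7686  0.6398 -0.0028 -0.0034] [0.7 0.1 0.7] 10.4833
```

View pics/w4.png

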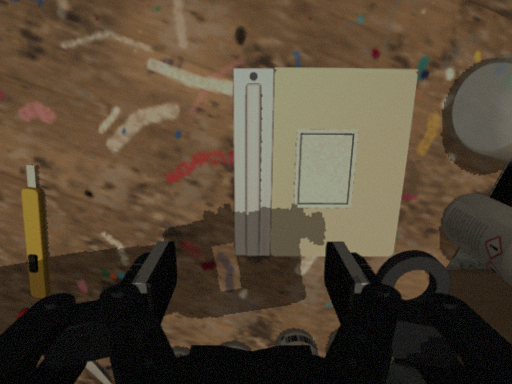

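The straightedge lies flush along the book's near edge, ends level (rows 68–258). The label is at (298–355, 130–208). Next is the stamp.

Call:
{"op": "servo_tool", "data": {
  "increments": [
    [0.8, -0.3, -0.9, 0, -1.1],
    [0.8, -0.6, -1.8, 0, -2.2],
    [0.8, -0.9, -2.7, 0, -3.3],
    [0.8, -1.2, -3.6, 0, -4.4],
    [0.8, -1.5, -4.5, 0, -5.5],
    [0.8, -1.8, -5.4, 0, -6.6],
    [0.8, -2.1, -6.3, 0, -7.7],
    [0.8, -2.4, -7.2, 0, -8.8],
    [0.8, -2.7, -8.1, 0, -9.9],
    [0.8, -3, -9, 0, -11]
  ]
}}

```text
time: 11.37
eef_pos: [0.443, -0.2976, 0.2009]
tcp_rot: [0.978, 0.21, -0.002, -0.006]
contact_force: [0.6, 0.5, -0.2]
opening: 0.805
```

Call:
{"op": "servo_tool", "data": {
  "increments": [
    [0.8, -0.14, -0.3, -0.2, -0.3],
    [0.8, -0.15, -0.6, -0.4, -0.5],
    [0.8, -0.15, -0.7, -0.6, -0.5],
    [0.8, -0.15, -0.7, -0.8, -0.5],
    [0.8, -0.15, -0.7, -1, -0.5],
    [0.8, -0.15, -0.7, -1, -0.5],
    [0.8, -0.15, -0.7, -1, -0.5],
    [0.8, -0.15, -0.7, -1, -0.5],
    [0.8, -0.15, -0.7, -1, -0.5],
    [0.8, -0.15, -0.7, -1, -0.5]
  ]
}}

```text
time: 12.2
eef_pos: [0.4376, -0.3255, 0.1617]
tcp_rot: [0.982, 0.189, -0.001, -0.006]
contact_force: [-0.5, 0.2, 0.6]
opening: 0.801
```

```bash
python3 - <<'E'
from fit import *
s=ctrl.get_state(); print(s['eef_pos'].round(4),s['tcp_rot'].round(4),s['time'])
p=cam('wrist'); m=ctrl.masks_of(p,'stamp'); f=p['frame'][:,:,::-1].copy()
print([(x['conf'],x['extent']) for x in m])
v=[.4396,-.3069,.4014]
if m: v,c=fit('stamp',[(p,m[0]['region'])],v); print(v,c)
for b in PARTS['stamp']:
    for u in proj(p,pts(b,pose(v))): cv2.circle(f,(int(u[0]),int(u[1])),2,(0,0,255),-1)
cv2.imwrite('pics/w5.png',f)
E
```

```text
[ 0.4376 -0.3255  0.1617] [ 0.9819  0.1892 -0.0014 -0.0059] 12.2
[(0.89, [213.8, 131.7, 264.8, 215.7])]
[ 0.43906391 -0.3116151   0.42973279] 152.51372549019607
```

View pics/w5.png

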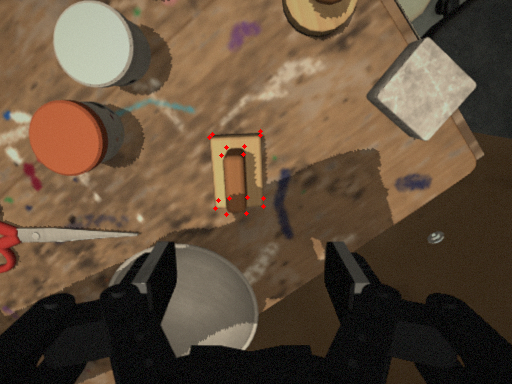

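```bash
python3 - <<'E'
from h import *
p=cam('wrist'); 
for z in (0,.05,.09): print(z,ray(p,[[185,300],[185,245],[110,300],[258,310]],z).round(3)[:,:2].tolist())
s=cam('side'); cv2.imwrite('pics/s5.png',cv2.resize(s['frame'][60:384,200:470,::-1],None,fx=1.8,fy=1.8))
t=cam('top'); print(proj(t,[[.33,-.28,0]]))
E
```

```text
0 [[0.281, -0.311], [0.343, -0.29], [0.249, -0.234], [0.299, -0.388]]
0.05 [[0.318, -0.309], [0.37, -0.292], [0.291, -0.245], [0.333, -0.374]]
0.09 [[0.347, -0.308], [0.391, -0.293], [0.325, -0.254], [0.36, -0.363]]
[[345.99582705 298.29847195]]
```

View pics/s5.png

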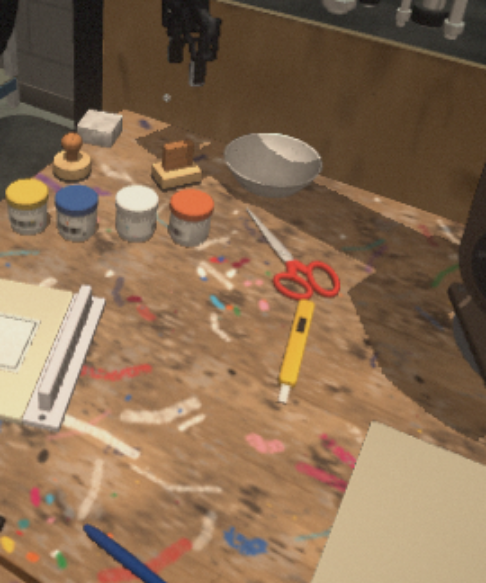

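The side view shows the bowl well short of the stamp, so the descent is free. The straightedge is still flush.

Call:
{"op": "servo_tool", "data": {
  "increments": [
    [0.8, 0.03, 0.2, 0, 0.3],
    [0.8, 0.03, 0.35, -0.3, 0.56],
    [0.8, 0.03, 0.35, -0.8, 0.56],
    [0.8, 0.03, 0.35, -1.3, 0.56],
    [0.8, 0.03, 0.35, -1.8, 0.56],
    [0.8, 0.03, 0.35, -2.2, 0.56],
    [0.8, 0.03, 0.35, -2.6, 0.56],
    [0.8, 0.03, 0.35, -2.9, 0.56],
    [0.8, 0.03, 0.35, -3.2, 0.56],
    [0.8, 0.03, 0.35, -3.25, 0.56]
  ]
}}

```text
time: 13.28
eef_pos: [0.4371, -0.31, 0.0285]
tcp_rot: [0.977, 0.213, -0.003, -0.008]
contact_force: [-0.5, 0.1, -0.9]
opening: 0.803
```

Call:
{"op": "servo_tool", "data": {
  "increments": [
    [0.8, 0.05, 0, 0.06, 0],
    [0.8, 0.05, 0, 0.06, 0],
    [0, 0.05, 0, 0.06, 0],
    [0, 0.05, 0, 0.06, 0],
    [0, 0.05, 0, 0.06, 0],
    [0, 0.05, 0, 0.06, 0],
    [0, 0.05, 0, 0.06, 0],
    [0, 0.05, 0, 0.06, 0],
    [0, 0.05, 0, 0.06, 0],
    [0, 0.05, 0, 0.06, 0]
  ],
  "grip_force": 60
}}

```text
time: 14.12
eef_pos: [0.4396, -0.3107, 0.0317]
tcp_rot: [0.977, 0.213, -0.003, -0.007]
contact_force: [-0.9, -1.1, 4.0]
opening: 0.177
```

Call:
{"op": "servo_tool", "data": {
  "increments": [
    [0, 0, 0, 0, 0],
    [0, 0, 0, 0.1, 0],
    [0, 0, 0, 0.3, 0],
    [0, 0, 0, 0.6, 0],
    [0, 0, 0, 1, 0],
    [0, 0, 0, 1.5, 0],
    [0, 0, 0, 2, 0],
    [0, 0, 0, 2.5, 0],
    [0, 0, 0, 3, 0],
    [0, 0, 0, 3.3, 0]
  ]
}}

```text
time: 14.95
eef_pos: [0.4403, -0.3113, 0.167]
tcp_rot: [0.977, 0.213, -0.001, -0.006]
contact_force: [0.4, -0.5, -0.9]
opening: 0.178
```

Call:
{"op": "servo_tool", "data": {
  "increments": [
    [0, 0.4, 0.7, 0, 0.8],
    [0, 0.9, 1.6, 0, 1.9],
    [0, 1.4, 2.5, 0, 3],
    [0, 1.9, 3.4, 0, 4.1],
    [0, 2.4, 4.3, 0, 5.2],
    [0, 2.9, 5.2, 0, 6.3],
    [0, 3.4, 6.1, 0, 7.4],
    [0, 3.9, 6.9, 0, 8.5],
    [0, 4.3, 7.7, 0, 9.5],
    [0, 4.6, 8.2, 0, 10.2]
  ]
}}

```text
time: 15.78
eef_pos: [0.6248, 0.0202, 0.1671]
tcp_rot: [0.788, 0.615, -0.004, -0.005]
contact_force: [0.7, -1.3, -0.8]
opening: 0.176
```

Call:
{"op": "servo_tool", "data": {
  "increments": [
    [0, 0.1, 0.15, -0.1, 0.2],
    [0, 0.2, 0.3, -0.2, 0.4],
    [0, 0.2, 0.35, -0.4, 0.5],
    [0, 0.2, 0.35, -0.6, 0.5],
    [0, 0.2, 0.35, -0.8, 0.5],
    [0, 0.2, 0.35, -1, 0.5],
    [0, 0.2, 0.35, -1.2, 0.5],
    [0, 0.2, 0.35, -1.2, 0.5],
    [0, 0.2, 0.35, -1.2, 0.5],
    [0, 0.2, 0.35, -1.2, 0.5]
  ]
}}

```text
time: 16.62
eef_pos: [0.6331, 0.0338, 0.1194]
tcp_rot: [0.775, 0.632, -0.004, -0.005]
contact_force: [0.3, -0.1, -1.6]
opening: 0.178
```

```bash
cat > chk.py <<'E'
from fit import *
import sys
from scipy.optimize import minimize
s=ctrl.get_state(); e=s['eef_pos']; r=s['tcp_rot']; ty=2*np.degrees(np.arctan2(r[1],r[0]))-90
print(e.round(4),r.round(4),'stamp yaw by tool',ty+90,s['contact_force'].round(1),s['opening'])
z=e[2]-.0317; v0=[e[0],e[1],np.radians(ty+90)]
S={}
for c in ('top','side','wrist'):
    p=cam(c); cv2.imwrite(f'pics/{sys.argv[1]}_{c}.png',p['frame'][:,:,::-1])
    m=ctrl.masks_of(p,'stamp')
    if m and m[0]['conf']>.4:
        x,f=fit('stamp',[(p,m[0]['region'])],v0,z); print(c,m[0]['conf'],x.round(4),np.degrees(x[2]),f)
    if c=='wrist': continue
    l=ctrl.landmark_of(p,'label_center')
    print('  label',[(round(x['conf'],2),ray(p,x['centre'][::-1],.012)[0].round(4)) for x in l[:2]])
E
python3 chk.py a; python3 - <<'E'
import cv2,numpy as np
a=cv2.imread('pics/a_wrist.png'); b=cv2.imread('pics/a_side.png')[190:310,130:290]
b=cv2.resize(b,(512,384),interpolation=cv2.INTER_CUBIC)
cv2.imwrite('pics/a.png',cv2.resize(np.hstack([a,b]),(800,300)))
E
```

```text
[0.6331 0.0338 0.1194] [ 0.7747  0.6323 -0.0035 -0.0047] stamp yaw by tool 78.43545449224582 [ 0.3 -0.1 -1.6] 0.17774997266753984
top 0.42 [0.6394 0.0291 1.3114] 75.13800741451743 1665.0156862745098
  label [(0.88, array([0.6388, 0.0487, 0.012 ])), (0.27, array([0.5601, 0.0665, 0.012 ]))]
side 0.7 [0.634  0.033  1.4216] 81.45437761612996 225.05098039215687
  label [(0.63, array([0.6456, 0.0546, 0.012 ]))]
wrist 0.69 [0.6335 0.0325 1.3695] 78.46487043692845 3206.78431372549
```

View pics/a.png

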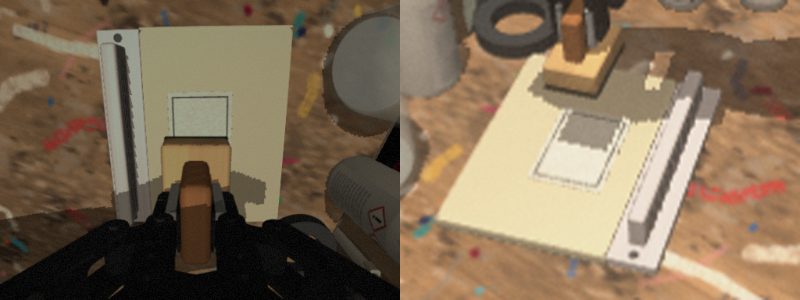

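```bash
python3 - <<'E'
from fit import *
t=cam('top'); w=cam('wrist')
# label via book model + border in top0
c=np.array([[191,119],[287,132],[273,200],[178,186]])/2.5+[90,80]
X=ray(t,c,.011); print('label top0',X.mean(0).round(4))
# book edges in the top picture: book corners
c=np.array([[132,40],[371,84],[341,249],[97,203]])/2.5+[90,80]; X=ray(t,c,.011)
print('book top0',X.mean(0).round(4),np.degrees(np.arctan2(*(X[0]-X[1])[[0,1]])),np.degrees(np.arctan2(*(X[3]-X[2])[[0,1]])),np.linalg.norm(np.diff(X,axis=0),axis=1))
# w4: solve wrist extrinsics for the pose then: same hand-eye
from scipy.spatial.transform import Rotation as R
s=ctrl.get_state(); T=np.eye(4);T[:3,:3]=R.from_quat(s['tcp_rot']).as_matrix();T[:3,3]=s['eef_pos']; H=np.linalg.inv(T)@np.array(w['extrinsics'])
T4=np.eye(4);T4[:3,:3]=R.from_quat([.7686,.6398,-.0028,-.0034]).as_matrix();T4[:3,3]=[.5651,.0633,.2036]
p=dict(w); p['extrinsics']=T4@H
a=cv2.imread('pics/w4.png'); g=a[100:270,220:430]
print('label w4',ray(p,[[299.5,131],[355.5,130.5],[351,207.5],[296.5,207.5]],.011).mean(0), 'book w4',ray(p,[[272,68],[416,69],[396,257],[272,257]],.011).round(4).tolist())
# overlay stamp model in the current wrist view
f=w['frame'][:,:,::-1].copy(); e=s['eef_pos']
for b in PARTS['stamp']:
    q=proj(w,pts(b,pose([e[0],e[1],np.radians(78.44)],e[2]-.0317)))
    for u in q: cv2.circle(f,(int(round(u[0])),int(round(u[1]))),1,(0,0,255),-1)
o=cv2.resize(f[90:360,130:370],None,fx=2.2,fy=2.2,interpolation=cv2.INTER_CUBIC)
cv2.imwrite('pics/ov.png',o)
E
```

```text
label top0 [0.6405 0.0485 0.011 ]
book top0 [0.6536 0.0466 0.011 ] 10.665968303786615 10.664152255218436 [0.20017813 0.13768309 0.20158737]
label w4 [0.64071911 0.04529409 0.011     ] book w4 [[0.6023, 0.1551, 0.011], [0.7399, 0.1297, 0.011], [0.7081, -0.0696, 0.011], [0.569, -0.0437, 0.011]]
```

View pics/ov.png

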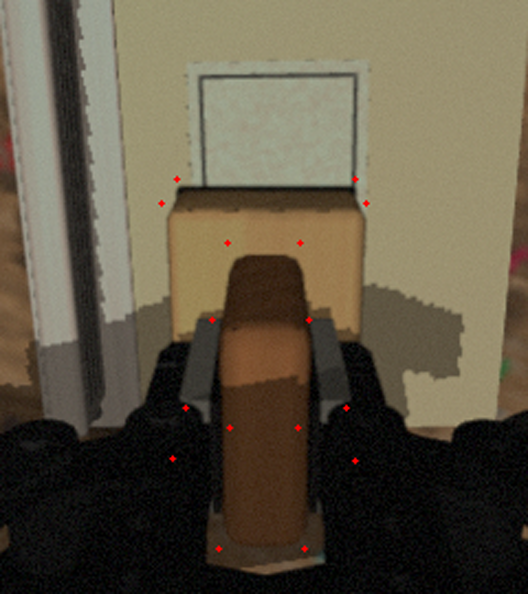

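Call:
{"op": "servo_tool", "data": {
  "increments": [
    [0, 0.05, 0.1, 0, 0.05],
    [0, 0.1, 0.2, 0, 0.1],
    [0, 0.15, 0.3, -0.2, 0.17],
    [0, 0.19, 0.34, -0.4, 0.17],
    [0, 0.19, 0.34, -0.7, 0.17],
    [0, 0.19, 0.34, -1, 0.17],
    [0, 0.19, 0.34, -1.2, 0.17],
    [0, 0.19, 0.34, -1.4, 0.17],
    [0, 0.19, 0.34, -1.5, 0.17],
    [0, 0.19, 0.34, -1.5, 0.17]
  ]
}}

```text
time: 17.95
eef_pos: [0.6395, 0.0478, 0.0574]
tcp_rot: [0.77, 0.638, -0.005, -0.006]
contact_force: [-0.4, -0.5, -1.0]
opening: 0.177
```

```bash
python3 chk.py b; python3 - <<'E'
from fit import *
s=ctrl.get_state(); e=s['eef_pos']; p=cam('side'); f=p['frame'][:,:,::-1]
# overlay model: label rectangle + stamp; enlarge crop
K=6; x0,y0,x1,y1=140,185,265,285
o=cv2.resize(f[y0:y1,x0:x1],None,fx=K,fy=K,interpolation=cv2.INTER_CUBIC)
v=[e[0]-.0003,e[1]-.0018,np.radians(79.25)]
for b in PARTS['stamp']:
    for u in proj(p,pts(b,pose(v,e[2]-.0317))): cv2.circle(o,tuple(((u-[x0,y0]+.5)*K).astype(int).tolist()),3,(0,0,255),-1)
L=(-.031,.031,-.042,.042,.011,.011)
for u in proj(p,pts(L,pose([.6405,.0458,np.radians(-10.75)]))): cv2.circle(o,tuple(((u-[x0,y0]+.5)*K).astype(int).tolist()),3,(255,0,0),-1)
cv2.imwrite('pics/ovs.png',o)
E
```

```text
[0.6395 0.0478 0.0574] [ 0.7699  0.6381 -0.0047 -0.0059] stamp yaw by tool 79.30615891844933 [-0.4 -0.5 -1. ] 0.17688150128982932
top 0.57 [0.6386 0.0436 1.446 ] 82.84817143658347 653.9725490196079
  label [(0.68, array([0.6462, 0.0466, 0.012 ]))]
side 0.61 [0.6411 0.0442 1.442 ] 82.62336084068116 234.9803921568627
  label [(0.64, array([0.6428, 0.0538, 0.012 ])), (0.17, array([ 0.4982, -0.1568,  0.012 ]))]
wrist 0.6 [0.6412 0.0451 1.3848] 79.34556676834674 2986.964705882353
```

View pics/ovs.png

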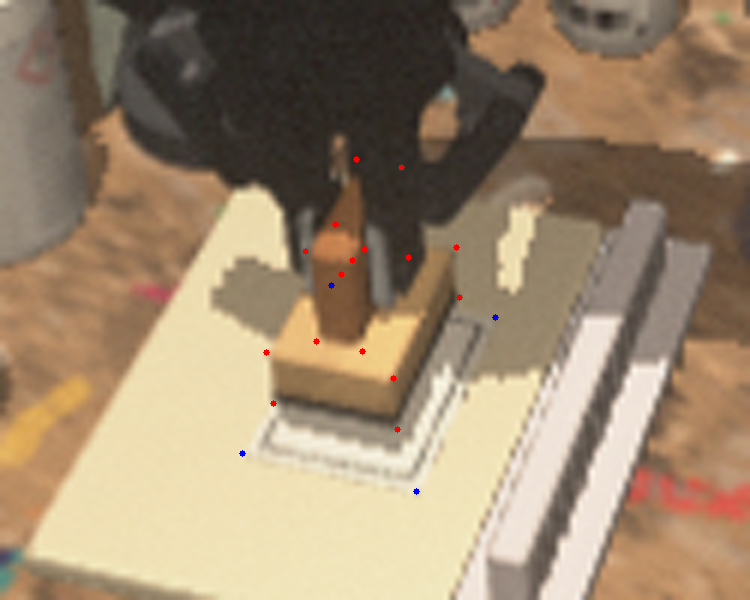

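```bash
python3 - <<'E'
import cv2,numpy as np
w=cv2.imread('pics/b_wrist.png')[70:310,180:340]; s=cv2.imread('pics/b_side.png')[225:275,170:230]
w=cv2.resize(w,None,fx=2.5,fy=2.5,interpolation=cv2.INTER_CUBIC)
s=cv2.resize(s,None,fx=400/60,fy=400/60,interpolation=cv2.INTER_CUBIC)
s=cv2.copyMakeBorder(s,0,600-s.shape[0],0,0,cv2.BORDER_CONSTANT)
cv2.imwrite('pics/comp.png',np.hstack([w,s]))
E
```

```text
(no output)
```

View pics/comp.png

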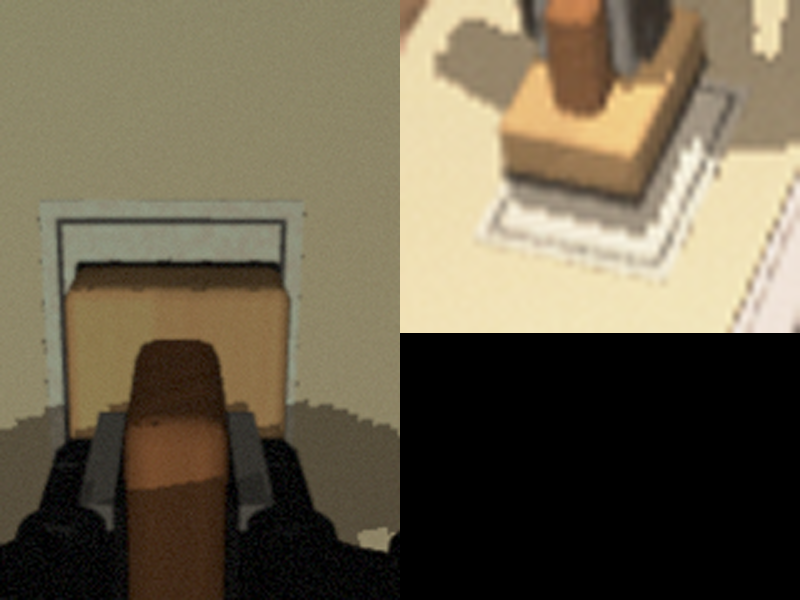

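```bash
python3 - <<'E'
from fit import *
w=cam('wrist'); s=cam('side'); e=ctrl.get_state()['eef_pos']
n=np.array([.98245,-.18655]); u=np.array([.18655,.98245])
def nu(p,px,z): X=ray(p,px,z)[:,:2]; return (np.c_[X@n,X@u]*1e3).round(1).tolist()
W=lambda a:np.array(a)/2.5+[179.7,69.7]
Sd=lambda a:(np.array(a)-[400,0])/(400/60)+[169.6,224.6]
print('tcp',e.round(4),(e[:2]@n*1e3).round(1),(e[:2]@u*1e3).round(1))
print('wrist label FL? (screen left,right)',nu(w,W([[40,202],[302,202],[49,380],[297,380]]),.011))
print('wrist border',nu(w,W([[60,221],[284,221]]),.011))
for z in (.022,.0257,.029): print('wrist stamp',z,nu(w,W([[77,264],[281,264]]),z))
print('side label',nu(s,Sd([[482,237],[665,275],[745,90]]),.011))
for z in (.022,.0257,.029): print('side stamp',z,nu(s,Sd([[506,183],[641,205],[706,75]]),z))
E
```

```text
tcp [0.6406 0.0478 0.0595] 620.4 166.5
wrist label FL? (screen left,right) [[588.3, 206.9], [649.9, 207.0], [588.5, 162.0], [650.6, 162.2]]
wrist border [[592.9, 202.4], [645.9, 202.5]]
wrist stamp 0.022 [[598.0, 194.6], [644.2, 194.7]]
wrist stamp 0.0257 [[598.5, 195.5], [643.8, 195.6]]
wrist stamp 0.029 [[599.0, 196.3], [643.4, 196.4]]
side label [[647.9, 205.5], [589.5, 205.0], [590.5, 124.7]]
side stamp 0.022 [[644.3, 192.1], [601.8, 189.6], [600.6, 132.0]]
side stamp 0.0257 [[642.7, 195.3], [600.4, 192.8], [599.3, 135.5]]
side stamp 0.029 [[641.3, 198.1], [599.2, 195.6], [598.1, 138.6]]
```

Call:
{"op": "servo_tool", "data": {
  "increments": [
    [0, -0.02, 0, -0.03, 0],
    [0, -0.04, 0.01, -0.06, 0],
    [0, -0.05, 0.01, -0.1, 0],
    [0, -0.05, 0.01, -0.14, 0],
    [0, -0.05, 0.01, -0.15, 0],
    [0, -0.05, 0.01, -0.15, 0],
    [0, -0.05, 0.01, -0.15, 0],
    [0, -0.05, 0.01, -0.15, 0],
    [0, -0.05, 0.01, -0.15, 0],
    [0, -0.05, 0.01, -0.15, 0]
  ]
}}

```text
time: 19.33
eef_pos: [0.6387, 0.0482, 0.0536]
tcp_rot: [0.77, 0.638, -0.003, -0.005]
contact_force: [-0.2, -0.0, -2.2]
opening: 0.179
```

```bash
python3 chk.py c; python3 - <<'E'
import cv2,numpy as np
w=cv2.imread('pics/c_wrist.png')[70:310,180:340]; s=cv2.imread('pics/c_side.png')[225:275,170:230]; t=cv2.imread('pics/c_top.png')[85:275,100:390]
w=cv2.resize(w,None,fx=2.5,fy=2.5,interpolation=cv2.INTER_CUBIC)
s=cv2.resize(s,None,fx=400/60,fy=400/60,interpolation=cv2.INTER_CUBIC); t=cv2.resize(t,(400,600-s.shape[0]))
cv2.imwrite('pics/comp2.png',np.hstack([w,np.vstack([s,t])]))
E
```

```text
[0.6387 0.0482 0.0536] [ 0.7698  0.6382 -0.0034 -0.0046] stamp yaw by tool 79.32303509350334 [-0.2 -0.  -2.2] 0.1794251364298263
top 0.54 [0.6367 0.0432 1.4341] 82.16836807261838 642.7843137254902
  label [(0.75, array([0.6425, 0.047 , 0.012 ])), (0.4, array([ 0.5943, -0.3146,  0.012 ]))]
side 0.79 [0.6389 0.0479 1.4575] 83.50812853051298 226.156862745098
  label [(0.8, array([0.6411, 0.0567, 0.012 ]))]
wrist 0.84 [0.639  0.0469 1.382 ] 79.18131367417683 3295.937254901961
```

View pics/comp2.png

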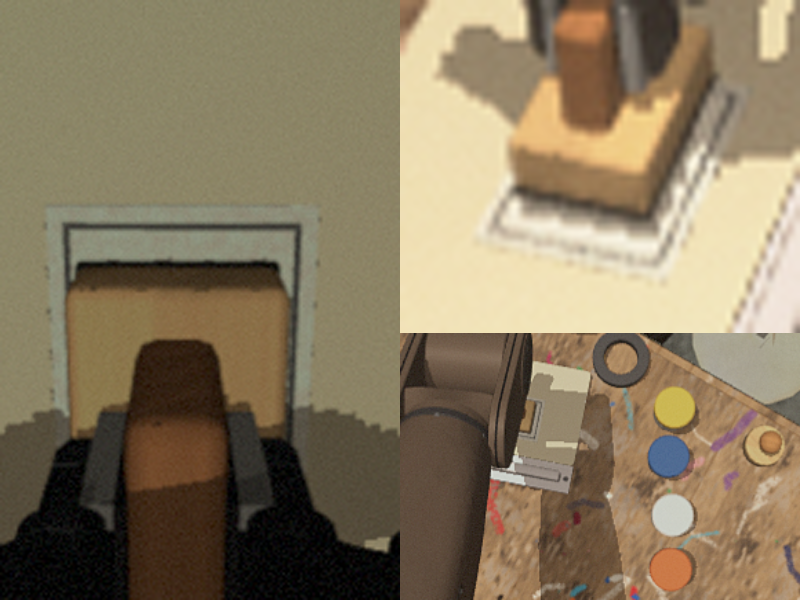

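```bash
python3 - <<'E'
from fit import *
w=cam('wrist'); s=cam('side'); st=ctrl.get_state()
n=np.array([.98245,-.18655]); u=np.array([.18655,.98245])
def nu(p,px,z): X=ray(p,px,z)[:,:2]; return (np.c_[X@n,X@u]*1e3).round(1).tolist()
W=lambda a:np.array(a)/2.5+[179.7,69.7]
Sd=lambda a:(np.array(a)-[400,0])/(400/60)+[169.6,224.6]
print(st['eef_pos'].round(4),st['time'],np.abs(st['dq']).max())
print('wrist label',nu(w,W([[46,206],[320,206]]),.011),'stamp',nu(w,W([[77,264],[280,264]]),.0225))
print('side label',nu(s,Sd([[482,237],[665,275],[745,90]]),.011),'stamp',nu(s,Sd([[515,192],[653,216],[715,85]]),.022))
E
```

```text
[0.6386 0.0482 0.0535] 19.8333 0.0024657761491799993
wrist label [[588.5, 207.0], [651.0, 207.1]] stamp [[596.7, 196.2], [641.0, 196.3]]
side label [[647.9, 205.5], [589.5, 205.0], [590.5, 124.7]] stamp [[640.3, 194.8], [596.8, 192.9], [596.5, 135.4]]
```

```bash
python3 -c "
from plant import ctrl
print(ctrl.sign_off())"
```

```text
the job is handed in; nothing more can be done
None
```

The job is handed in at about 20 s of the 61 s allowed; sign-off reports no verdict.

**Straightedge:** I pinched it by the rib, slid it against the book's robot-side edge with about 10 N, and let go. Close-ups afterwards showed it flush along the visible length, with its ends level to about 1–2 mm.

**Stamp:** I lifted it over the pots with its underside at about 135 mm (the pots are 59 mm tall). The last top view shows all four pots and the round stamp in place. The stamp is still in the gripper with its long side along the straightedge:

| Check | Result |
|---|---|
| Height of the face, from the tool pose | About 22 mm above the bench, so about 1 cm above the label |
| Centring, from hand-picked corners in the wrist and side views | Within about 1 mm both ways |
| Stillness | Joint speeds under 0.003 rad/s |

**Checks that disagreed:**
- **Yaw:** The top and side mask fits put the stamp's yaw 3–4° off the tool's 79.3°. The gripper partly hid the stamp in those views. The wrist view, the clearest of the three, showed its front edge parallel to the label's.
- **Position:** The networks' label centre and the top mask fit differed from my corner measurements by up to about 1 cm. I used the corners.
- **Level:** The tool is tilted about 0.7°, which these moves cannot correct.

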